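# Shut the panel keeper, release the gauge arm and hold it at the red clip

### The job

Get the marking-out jig ready for drawing a line: first swing the steel keeper bar fully shut across the painted panel until it clicks into its detent. Then squeeze the gauge arm's grip so that its orange lock button is pressed in, draw the arm out until its black pointer stands at the red clip on the scale, within the clip's width, and finish still holding it there, as the arm springs back home if let go. Leave the red clip, the panel and the cup, jar and brush where they are.

Things in the scene. Friction and masses are not known exactly. Their poses are not given: they have to be found in the camera images.
- jig: Fixed plywood jig, board 300 (x) x 440 (y) x 18 mm; place and yaw vary. Origin on the table, 10 mm to +y of the board's centre; its frame, in mm, is 'jig' below. Panel bed at jig x -110 to 20, rims 27 above the table. Aluminium sleeve (34 wide, top 46) at jig x 70, y -210 to -40. White scale rail, jig x 90 to 120, y -3 to 165, top 36, ticks every 10. Only grip and keeper handle rise above 50.
- keeper (a joint): Angle (rad) of the steel keeper bar about its upright hinge, jig (-130, -120). 0 = shut, along jig +x across the panel; grows to 1.3 as its free end opens toward jig -y (clockwise from above). Starts 0.55 to 1.1, stays where left. Bar 180 x 18 x 12 mm, top 40 above the table, clears the panel. From 0.12 a sprung brass ball resists (about 5 N at the handle); below 0.06 it snaps the bar to 0.
- keeper_hinge (a point): Point on the keeper's hinge axis, at the height of the bar's top (40 mm above the table).
- keeper_handle (a point): Centre of the top of the keeper's handle, an upright blue cylinder 20 mm in diameter that stands 51 mm above the bar's top, its top 91 mm above the table; 115 mm from the hinge axis along the bar. It can be pinched from above or pushed sideways.
- gauge_arm (a joint): Extension (m) of the telescoping gauge arm, 0 = home, at most 0.135, growing toward jig +y. Starts at 0, locked: it cannot be drawn out unless the lock button is pressed in. A spring pulls it home, 2 N at 0 rising to 4.5 N. It carries grip, pointer and a thin steel straightedge reaching over the panel toward jig -x, 33 mm above the table.
- grip (a point): Top centre (button pressed) of the arm's grip, 98 mm above the table, jig (71, 0) at home; axes as the jig's. Upright grey block 30 mm (jig x) x 26 mm (jig y), 22 to 98 mm above the table, lock button on its jig +x face. Squeeze it from above across jig x, one finger on the button, one on the opposite face: 37 mm wide, 32 mm with the button in.
- button_face (a point): Centre of the outer face of the orange lock button (22 mm wide along jig y, 26 mm high), 73 mm above the table, on the +x face of the grip, which it faces away from.
- lock_button (a joint): How far the lock button is pressed in (m), 0 = out, 0.005 = fully in, toward jig -x; sprung, 7 N when fully in. Pressed more than about 0.0035 it lifts its tooth out of the end of the scale rail and frees the arm. Once the arm is out, the tooth rides along the rail and the button stays in. Locked, the arm has 2 mm of play.
- pointer_tip (a point): Tip of the black pointer (3 mm wide), fixed to the grip at its middle along jig y, jig x = 103, 39 mm above the table, over the scale.
- red_clip (a joint): Place of the red clip along the scale (m): the gauge arm's extension at which the pointer stands at the clip's middle. 0.050 to 0.120. Stiff (4 N); must not be shifted.
- clip_mark (a point): Middle of the red clip's top, at jig x = 114, 40 mm above the table. The clip is 10 mm wide along jig y and 15 mm along jig x. Its axes are the jig's.
- panel: Loose grey painted panel 126 x 320 x 6 mm lying in the jig's bed, origin under its centre, underside 18 mm above the table. Leave it.
- cup: Clear empty plastic cup, 68 mm across, 85 mm tall, origin under its centre; stands on the table. Bystander.
- jar: Blue paint jar with white lid, closed, 60 mm across, 75 mm tall, origin under its centre; stands on the table. Bystander.
- brush: Paint brush 200 mm long lying on the table beyond the jig, its length along its own x. Bystander.

How it is judged:
On the way, in this order (a step that is already met when the one before it is completed fails the run):
1. the keeper bar is shut in its detent while the gauge arm is still home (value of joint keeper below 0.04 rad and value of joint gauge_arm below 0.006 m), for 0.2 s.
2. the lock button is pressed in by the fingers and the arm is drawn out, with the keeper shut (value of joint lock_button above 0.003 m and value of joint gauge_arm above 0.015 m and contact force between the fingers and gauge_arm above 1 N and value of joint keeper below 0.04 rad), for 0.1 s.
At the end, for the whole second after the job is handed in: The keeper bar is shut (within 0.04 rad); the gauge arm is held still by the fingers (more than 2 N of contact, slower than 10 mm/s) with its pointer within 5 mm either way of the red clip's middle along the scale; the clip has not been shifted by 4 mm nor the panel by 8 mm (value of joint keeper below 0.04 rad and y of pointer_tip in the frame of clip_mark between -0.005 and 0.005 m and velocity of joint gauge_arm between -0.01 and 0.01 m/s and contact force between the fingers and gauge_arm above 2 N and distance of clip_mark from where it was at the start of the episode below 0.004 m and distance of panel from where it was at the start of the episode below 0.008 m); the arm keeps its last pose, push and grip.
It fails at once if a bystander (cup, jar or brush) is pushed more than 20 mm or tipped (distance of any of cup, jar, brush from where it was at the start of the episode above 0.02 m or angle between any of cup, jar's own z axis and vertical above 0.4 rad).
It fails at once if the red clip is shifted more than 6 mm (distance of clip_mark from where it was at the start of the episode above 0.006 m).
It also fails if it takes over 45 s, if anything falls off the work surface, if the arm or the gripper's body presses on something with over 40 N, if the wrist force passes 120 N, or if a joint passes its speed limit or range.

### The arm

A 6-joint arm with a two-finger parallel gripper is mounted at the origin on the work surface. World frame = base frame: x ahead of the robot, y to its left, z up, the work surface at z = 0. Lengths are in m, angles in rad, forces in N, time in s.
With the tool pointing down it reaches from about 0.375 to 0.975 m from the base axis. Payload 3.8 kg.
Tool frame: the origin (TCP) lies at the very end of the fingers, on their centre line; the grasp point (between the pads) lies 19 mm behind it; z points along the fingers, y is the direction in which the jaws open and shut (so a half turn about z gives the same grasp; the last joint's range is limited). The gripper opens to 85 mm and grips with 20 to 120 N. Pads are 22 mm wide; open, the fingers measure 114 mm over their backs; the gripper's body (76 mm by 85 mm) begins 54 mm behind the grasp point. The pads swing forward as they close: fully open they stand 13 mm farther back than shut.
Start: joints at [-1.262, 0.264, 1.604, -0, 1.274, -0.037], TCP at [0.229, -0.635, 0.231] pointing down, gripper open.
Joint ranges: [-2.63, 2.63], [-0.94, 2.18], [0.31, 2.57], [-1.31, 4.45], [0, 2.66], [-2.55, 2.55]. Speed limits (rad/s): [2.57, 2.57, 3.14, 3.14, 3.14, 3.14].

### API

Orientations are given as a rotation vector (axis times angle).
In Python, from rig import get_state, imaging, ticket gives the robot as it stands.
- The arm moves only by the tool arm_command, never from a script. Its arguments are lists of equal length, an entry for each row: "hand": the opening, from 0 (shut) to 1 (fully open); "travel": the shift along the tool's x, y, z in m, a list of three; "twist": the turn, a rotation vector about the tool's x, y, z in rad, a list of three. A call has 1 to 20 rows; each row is the pose to reach, as a shift and turn from the pose measured when the call began, along the tool's axes at that moment; what a row does not reach only later rows make up. A row lasts 1/8 s, in which the tool goes at most 62.5 mm and 10.7 degrees, less where a joint would pass 70% of its speed; a pose out of reach is approached as far as the arm can. A call with a gripper value outside its range is refused whole. The fingers move at their own pace and stop on an object; "newtons" is the grip in N (left out, the last holds). Time passes only in rows, so rows that repeat a pose let the fingers close. It gives the time, the measured TCP pose, the force and the opening at its end, in the units of the state.
- get_state(): the state, without advancing time (a new reading comes with each control period).
- imaging.grab_frame(name): name is "side" or "top" or "wrist"; returns (picture, depth): 480x640x3 uint8, blue, green, red; 480x640 float32, m along the optical axis (not along the pixel's ray), 0 where there is no reading.
- imaging.camera_model(name): a dict with "mtx" (3x3 intrinsics, pixels), "k1" (the pictures are not rectified: a ray, as slopes to the right and down, at radius r is drawn at 1 + k1 r^2 times it, then the intrinsics apply), "camera_from_world" (4x4, takes a point from world to camera coordinates). Camera axes: x right, y up, looking along -z (the intrinsics and any distortion apply to the point x, -y, -z); pixel columns grow to the right and rows downward; lengths in m; the calibration is good to about 2 mm. A picture is of the moment at which its call begins: read the wrist's pose just before it. camera_model takes no time and is no camera call; for the wrist camera it gives the pose at the moment of the call.
- ticket.close_job(): hands the job in, once; it reports no verdict.
The state is a dict: "time": time; "joint_positions": joint angles; "qvel": joint speeds; "joint_efforts": joint torques, N m; "eef_pos": TCP position; "eef_rot": TCP orientation; "contact_force": force on the tool from outside, world axes, zero at the start; "moment": the same for the moment, N m; "finger_gap": finger opening in m.
Only numpy, scipy, OpenCV 4.12 (cv2) and the standard library are available. Lean on these libraries where they do the work, as an engineer would, in place of code of your own. Each camera call takes 0.05 s, during which the arm holds its last target.

## Working session

There is one attempt and no reset: what is moved stays moved. The work goes in short steps, Python scripts to look and compute and a tool call to move; the robot and the scene stay as the last step left them, time stands still between calls to the robot, and variables do not carry over. Pictures are saved under pics/ and viewed, and the job is handed in when it is done.

Besides the shell and the picture viewer there is one more tool, called after "Call:" as name(argument=value, ...) on one line, values as JSON. arm_command: Moves the arm, as the interface text tells. Its arguments: {"type":"object","properties":{"hand":{"type":"array","items":{"type":"number"}},"travel":{"type":"array","items":{"type":"array","items":{"type":"number"}}},"twist":{"type":"array","items":{"type":"array","items":{"type":"number"}}},"newtons":{"type":"number"}},"required":["hand","travel","twist"]}

```bash
mkdir -p pics; ls; cat > h.py <<'E'
import numpy as np, cv2, pickle
from rig import get_state, imaging, ticket
def save(name,fn):
    p,d=imaging.grab_frame(name); m=imaging.camera_model(name)
    cv2.imwrite(f'pics/{fn}.png',p); pickle.dump((p,d,m),open(f'{fn}.pkl','wb')); return p,d,m
def load(fn): return pickle.load(open(f'{fn}.pkl','rb'))
def ray(m,u,v):
    K=np.array(m['mtx']);k1=m['k1']
    x,y=cv2.undistortPoints(np.array([[[u,v]]],float),K,np.array([k1,0,0,0.]))[0,0]
    T=np.linalg.inv(np.array(m['camera_from_world']))
    return T[:3,3], T[:3,:3]@np.array([x,-y,-1.])
def atz(m,u,v,z):
    o,d=ray(m,u,v); return o+d*(z-o[2])/d[2]
def dep(m,d,u,v):
    o,r=ray(m,u,v); return o+r*d[int(round(v)),int(round(u))]
def tri(obs):
    A=np.zeros((3,3));b=np.zeros(3);L=[]
    for m,u,v in obs:
        o,r=ray(m,u,v); r=r/np.linalg.norm(r); P=np.eye(3)-np.outer(r,r); A+=P;b+=P@o;L.append((o,P))
    x=np.linalg.solve(A,b); return x,[np.linalg.norm(P@(x-o)) for o,P in L]
def proj(m,X):
    T=np.array(m['camera_from_world']);c=T[:3,:3]@np.array(X)+T[:3,3]
    p=np.array([c[0],-c[1],-c[2]]);p/=p[2];r2=p[0]**2+p[1]**2
    K=np.array(m['mtx']);p[:2]*=1+m['k1']*r2
    return (K@p)[:2]
E
python3 - <<'E'
from h import *
for n in ('side','top','wrist'):
    p,d,m=save(n,n+'0'); print(n,m)
s=get_state();print(s)
E
```

```text
pics
side {'mtx': array([[454.78395458,   0.        , 320.74069931],
       [  0.        , 454.78395458, 234.19410377],
       [  0.        ,   0.        ,   1.        ]]), 'k1': 0.022154238311373645, 'camera_from_world': array([[-0.96503322, -0.26209765, -0.00396238,  0.55249563],
       [ 0.12682748, -0.48009614,  0.86799913, -0.10242259],
       [-0.22940286,  0.83714545,  0.49654991, -0.70555633],
       [ 0.        ,  0.        ,  0.        ,  1.        ]])}
top {'mtx': array([[565.57208864,   0.        , 305.55687554],
       [  0.        , 565.57208864, 242.86823816],
       [  0.        ,   0.        ,   1.        ]]), 'k1': 0.010306288818222466, 'camera_from_world': array([[ 0.01791536, -0.99962614, -0.02065467,  0.12481567],
       [ 0.99531045,  0.01586637,  0.09542207, -0.53825087],
       [-0.09505868, -0.02226733,  0.99522259, -0.90339544],
       [ 0.        ,  0.        ,  0.        ,  1.        ]])}
wrist {'mtx': array([[431.67254097,   0.        , 320.40634066],
       [  0.        , 431.67254097, 242.62876443],
       [  0.        ,   0.        ,   1.        ]]), '
[... 270 characters left out ...]
      ,  1.        ]])}
{'time': 0.15, 'joint_positions': array([-1.26191101e+00,  2.64577365e-01,  1.60510998e+00, -5.53791286e-05,
        1.27369279e+00, -3.68822744e-02]), 'qvel': array([ 0.00188908, -0.00180948, -0.00287943,  0.00036169,  0.00019404,
        0.00085801]), 'joint_efforts': array([ 7.44958616e-04, -5.15904737e+01, -3.67959630e+01, -6.66075152e-05,
        8.02582683e-03, -2.45777649e-06]), 'eef_pos': array([ 0.22858324, -0.63449167,  0.23022304]), 'eef_rot': array([-3.09301832e+00, -5.40150635e-01,  4.62812390e-04]), 'contact_force': array([-0.47182795,  1.02477801, -0.32656594]), 'moment': array([ 0.01337435, -0.0151135 , -0.06792516]), 'finger_gap': 0.08549116657864408}
```

View pics/top0.png

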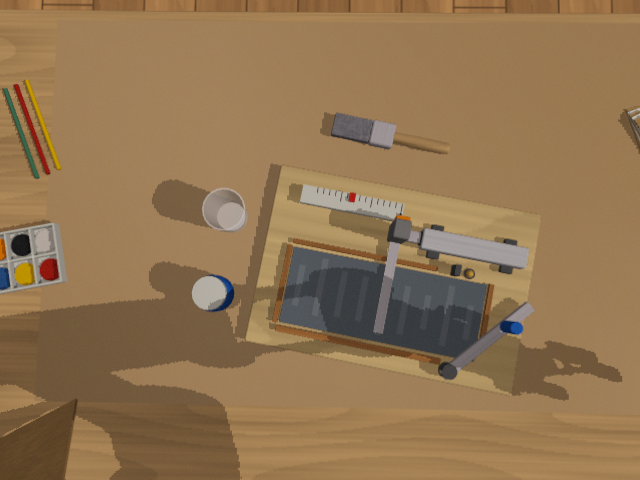

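View pics/side0.png

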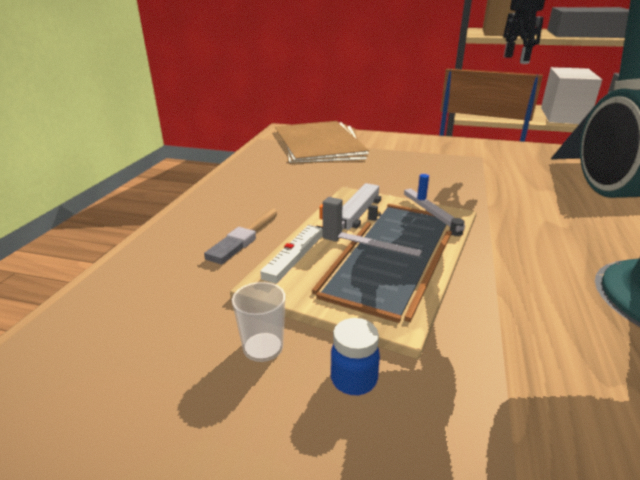

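View pics/wrist0.png

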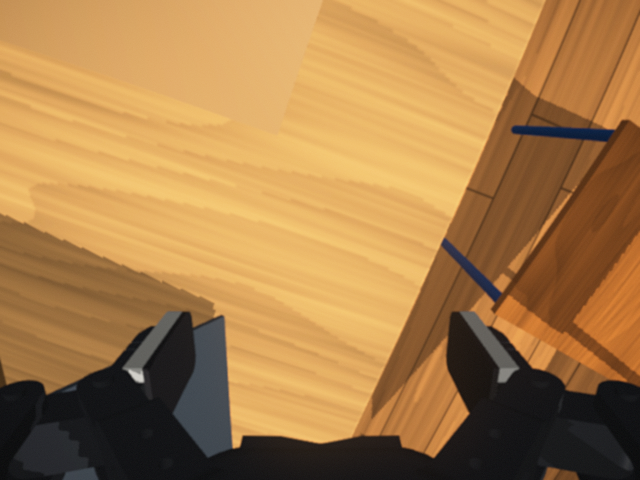

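The top view shows the keeper open, with its handle at about (512,327) and its hinge at (448,370). The grip is at (401,229), the red clip at (352,197), the cup at (225,210) and the jar at (212,293). I'll enlarge crops next.

```bash
python3 - <<'E'
from h import *
p,d,m=load('top0')
a=cv2.resize(p[170:270,290:430],None,fx=5,fy=5,interpolation=cv2.INTER_CUBIC);cv2.imwrite('pics/t_a.png',a)
a=cv2.resize(p[290:400,420:550],None,fx=5,fy=5,interpolation=cv2.INTER_CUBIC);cv2.imwrite('pics/t_b.png',a)
p,d,m=load('side0')
a=cv2.resize(p[160:290,250:390],None,fx=4,fy=4,interpolation=cv2.INTER_CUBIC);cv2.imwrite('pics/s_a.png',a)
a=cv2.resize(p[160:250,390:490],None,fx=5,fy=5,interpolation=cv2.INTER_CUBIC);cv2.imwrite('pics/s_b.png',a)
E
```

```text
(no output)
```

View pics/t_a.png

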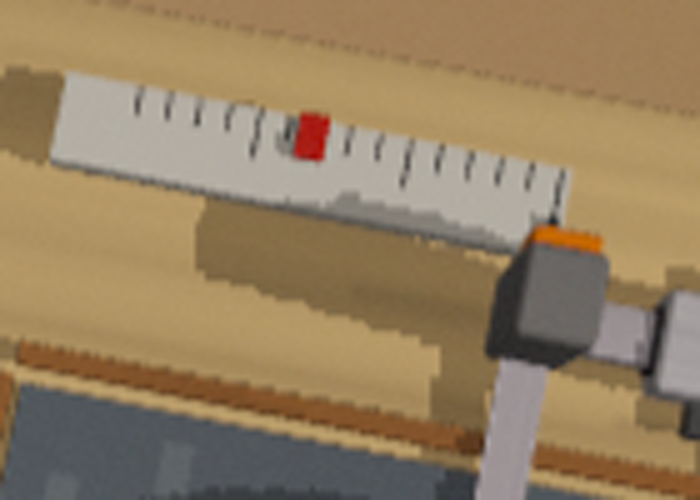

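View pics/t_b.png

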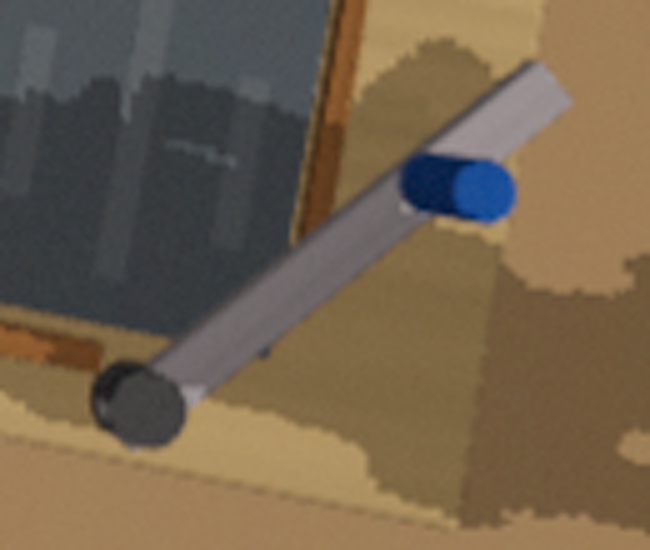

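View pics/s_a.png

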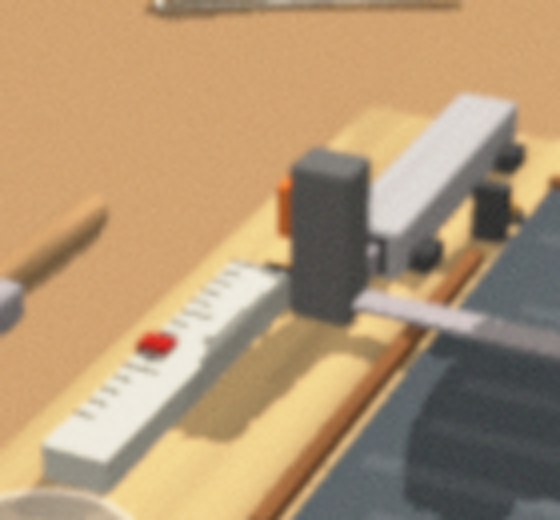

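View pics/s_b.png

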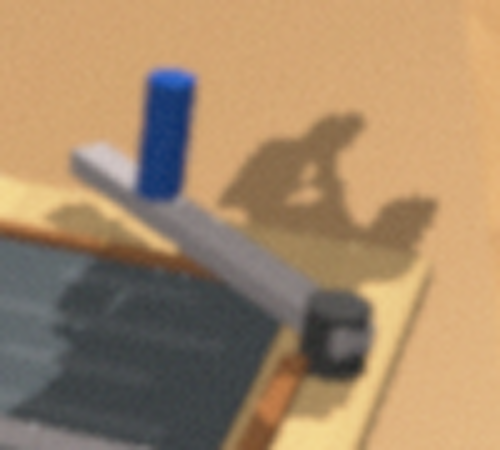

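```bash
python3 - <<'E'
from h import *
t=load('top0');s=load('side0')
for n,a,b,z in [('handle',(516.5,327.7),(423.7,175.2),.091),('hinge',(448.7,371.3),(457.6,219),.05),('clip',(352,197.1),(288.8,244.9),.040),('grip',(402,229.6),(332.1,199.8),.098)]:
    print(n,tri([(t[2],*a),(s[2],*b)]),'top@z',atz(t[2],*a,z),'side@z',atz(s[2],*b,z),'dep',dep(t[2],t[1],*a))
# board corners z=.018
for c in [(280,164),(540,212),(514,393),(246,341)]: print(atz(t[2],*c,.018))
# scale rail top corners z=.036 
for c in [(64,72),(50,160),(571,170)]: print('rail',atz(t[2],c[0]/5+290,c[1]/5+170,.036))
print('cup',dep(t[2],t[1],232,215),atz(t[2],222,205,.085),'jar',atz(t[2],208,293,.075))
E
```

```text
handle (array([ 0.4085106 , -0.18512922,  0.09150994]), [np.float64(0.0009669674544001828), np.float64(0.0009669674544001324)]) top@z [ 0.40752051 -0.18538098  0.091     ] side@z [ 0.40950614 -0.18618811  0.091     ] dep [ 0.40760977 -0.18471628  0.09291907]
hinge (array([ 0.3366597 , -0.09376472,  0.04908727]), [np.float64(0.0006174278354805035), np.float64(0.000617427835480516)]) top@z [ 0.33615025 -0.09357435  0.05      ] side@z [ 0.33739095 -0.09179826  0.05      ] dep [ 0.33538203 -0.09499941  0.04377633]
clip (array([0.611828  , 0.05939457, 0.04027152]), [np.float64(0.0008480395595781991), np.float64(0.0008480395595782025)]) top@z [0.61104214 0.05917586 0.04      ] side@z [0.61286885 0.05897344 0.04      ] dep [0.61052894 0.05934549 0.0428671 ]
grip (array([ 0.55338684, -0.01316187,  0.09885949]), [np.float64(0.001686394995286089), np.float64(0.0016863949952858938)]) top@z [ 0.55182582 -0.01359448  0.098     ] side@z [ 0.55553847 -0.01489966  0.098     ] dep [ 0.55165564 -0.01338743  0.09939625]
[0.66970965 0.17956981 0.018     ]
[ 0.59433957 -0.25244955  0.018     ]
[ 0.3002808  -0.20473136  0.018     ]
[0.37403493 0.22871395 0.018     ]
rail [0.63176561 0.13997912 0.036     ]
rail [0.60241182 0.14403607 0.036     ]
rail [ 0.60154278 -0.02628875  0.036     ]
cup [0.58395096 0.26036667 0.00299758] [0.58765207 0.26374057 0.085     ] jar [0.45093391 0.28282626 0.075     ]
```

```bash
cat > jig.py <<'E'
from h import *
J=np.array([[-130,-120],[71,0],[150,210],[150,-230],[-150,-230],[-150,210],[120,165],[90,165],[120,-3]])/1000
W=np.array([[.3366,-.0936],[.5530,-.0132],[.6697,.1796],[.5943,-.2524],[.3003,-.2047],[.3740,.2287],[.6318,.14],[.6024,.144],[.6015,-.0263]])
w=np.array([3,3,1,1,1,1,2,2,2.])
cj=(w@J)/w.sum();cw=(w@W)/w.sum()
H=((J-cj)*w[:,None]).T@(W-cw)
th=np.arctan2(H[0,1]-H[1,0],H[0,0]+H[1,1]);R=np.array([[np.cos(th),-np.sin(th)],[np.sin(th),np.cos(th)]])
o=cw-R@cj
def j2w(p): return R@np.array(p)+o
def w2j(p): return R.T@(np.array(p)-o)
E
python3 - <<'E'
from jig import *
print(np.degrees(th),th,o); print((W-(J@R.T+o))*1000)
clip=w2j([.6115,.0592]);hd=w2j([.4082,-.1853]);print('clip',clip,'handle',hd)
v=hd-np.array([-.13,-.12]);print(np.hypot(*v),np.arctan2(-v[1],v[0]))
for a in (.9,.8,.6,.4,.2,.1,0,-.05):
    print(a,j2w([-.13+.115*np.cos(a),-.12-.115*np.sin(a)]))
print('grip',j2w([.0735,0]),'cliptarget grip',j2w([.071,clip[1]]))
s=get_state();from scipy.spatial.transform import Rotation as Ro
print(Ro.from_rotvec(s['eef_rot']).as_matrix().round(3))
E
```

```text
-10.033102661703946 -0.17511067563734065 [ 0.4849147  -0.00123555]
[[ 0.60329617  3.15219421]
 [-1.82891838  0.40496409]
 [ 0.49361225  0.1795914 ]
 [ 1.74914582  1.45078728]
 [ 3.16132483 -3.11434925]
 [ 0.20579125 -2.98554512]
 [-0.02539937 -0.3350954 ]
 [ 0.11581853 -1.56160905]
 [-1.05692292 -1.20427516]]
clip [0.11412055 0.08156465] handle [-0.04347435 -0.19461462]
0.1142542335618256 0.7116151497605467
0.9 [ 0.39069472 -0.19791112]
0.8 [ 0.40052049 -0.19194505]
0.6 [ 0.41814622 -0.17722864]
0.4 [ 0.4324969  -0.15930388]
0.2 [ 0.44300042 -0.13888538]
0.1 [ 0.44667214 -0.12799234]
0 [ 0.44923804 -0.11678716]
-0.05 [ 0.45009785 -0.11110242]
grip [ 0.55729069 -0.01404051] cliptarget grip [0.56903888 0.06671234]
[[ 0.941  0.339 -0.001]
 [ 0.339 -0.941  0.002]
 [ 0.    -0.002 -1.   ]]
```

```bash
cat > go.py <<'E'
from jig import *
from scipy.spatial.transform import Rotation as Ro
def go(pos,ydeg):
    s=get_state();R0=Ro.from_rotvec(s['eef_rot'])
    y=np.array([np.cos(np.radians(ydeg)),np.sin(np.radians(ydeg)),0]);z=np.array([0,0,-1.]);x=np.cross(y,z)
    Rt=Ro.from_matrix(np.stack([x,y,z],1))
    return R0.inv().apply(np.array(pos)-s['eef_pos']).round(4),(R0.inv()*Rt).as_rotvec().round(3)
E
python3 - <<'E'
from go import *
print(go([.4083,-.1856,.15],-120),get_state()['time'])
E
```

```text
(array([ 0.3212, -0.3613,  0.0809]), array([-0.002,  0.001,  0.869])) 0.15
```

Call:
arm_command(hand=[1,1,1,1,1,1,1,1,1,1,1], travel=[[0.321,-0.361,0.081],[0.321,-0.361,0.081],[0.321,-0.361,0.081],[0.321,-0.361,0.081],[0.321,-0.361,0.081],[0.321,-0.361,0.081],[0.321,-0.361,0.081],[0.321,-0.361,0.081],[0.321,-0.361,0.081],[0.321,-0.361,0.081],[0.321,-0.361,0.081]], twist=[[0,0,0.869],[0,0,0.869],[0,0,0.869],[0,0,0.869],[0,0,0.869],[0,0,0.869],[0,0,0.869],[0,0,0.869],[0,0,0.869],[0,0,0.869],[0,0,0.869]])

```text
time: 1.52
eef_pos: [0.4081, -0.1872, 0.1502]
eef_rot: [-3.033, 0.815, 0.001]
contact_force: [-0.4, 0.5, 0.6]
finger_gap: 0.0854
```

```bash
python3 - <<'E'
from go import *
print(go([.4083,-.1856,.06],-120),get_state()['time'])
p,d,m=save('wrist','w1')
print(proj(m,[.4083,-.1856,.091]))
E
```

```text
(array([-0.0006, -0.0014,  0.0902]), array([-0.001,  0.001, -0.001])) 1.525
[317.73180025 268.70208888]
```

View pics/w1.png

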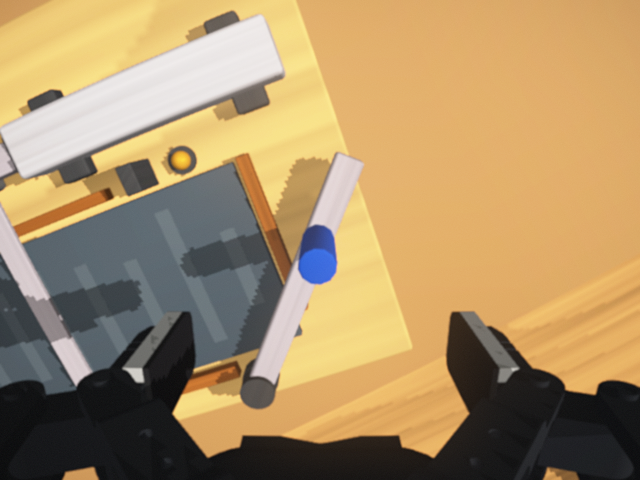

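The wrist view shows the handle top at (317,266), which agrees with the projection at (318,269). I'll descend and pinch.

Call:
arm_command(hand=[1,1,1,0,0,0,0,0,0], travel=[[0,-0.001,0.045],[0,-0.001,0.09],[0,-0.001,0.09],[0,-0.001,0.09],[0,-0.001,0.09],[0,-0.001,0.09],[0,-0.001,0.09],[0,-0.001,0.09],[0,-0.001,0.09]], twist=[[0,0,0],[0,0,0],[0,0,0],[0,0,0],[0,0,0],[0,0,0],[0,0,0],[0,0,0],[0,0,0]], newtons=25)

```text
time: 2.7
eef_pos: [0.4095, -0.1867, 0.0614]
eef_rot: [-3.033, 0.815, -0.002]
contact_force: [-1.3, 0.8, 7.1]
finger_gap: 0.0195
```

```bash
python3 - <<'E'
from go import *
s=get_state();p=s['eef_pos'];v=w2j(p[:2])-np.array([-.13,-.12]);r=np.hypot(*v);a0=np.arctan2(-v[1],v[0]);print(r,a0,s['contact_force'])
for a in np.linspace(a0,-.03,13)[1:]:
    w=j2w([-.13+r*np.cos(a),-.12-r*np.sin(a)]); print(round(a,2),go([*w,.060],-120))
E
```

```text
0.11617848099888736 0.710434703449819 [-1.2810221   0.79067905  7.06092239]
0.65 (array([ 0.0023, -0.0068,  0.0015]), array([-0.001, -0.001, -0.002]))
0.59 (array([ 0.0042, -0.0137,  0.0015]), array([-0.001, -0.001, -0.002]))
0.53 (array([ 0.0057, -0.0207,  0.0015]), array([-0.001, -0.001, -0.002]))
0.46 (array([ 0.0067, -0.0278,  0.0015]), array([-0.001, -0.001, -0.002]))
0.4 (array([ 0.0073, -0.0349,  0.0015]), array([-0.001, -0.001, -0.002]))
0.34 (array([ 0.0075, -0.0421,  0.0015]), array([-0.001, -0.001, -0.002]))
0.28 (array([ 0.0072, -0.0493,  0.0015]), array([-0.001, -0.001, -0.002]))
0.22 (array([ 0.0064, -0.0564,  0.0015]), array([-0.001, -0.001, -0.002]))
0.16 (array([ 0.0053, -0.0635,  0.0015]), array([-0.001, -0.001, -0.002]))
0.09 (array([ 0.0037, -0.0705,  0.0015]), array([-0.001, -0.001, -0.002]))
0.03 (array([ 0.0016, -0.0773,  0.0015]), array([-0.001, -0.001, -0.002]))
-0.03 (array([-0.0008, -0.0841,  0.0015]), array([-0.001, -0.001, -0.002]))
```

Call:
arm_command(hand=[0,0,0,0,0,0,0,0,0,0,0,0,0], travel=[[0.002,-0.007,0],[0.004,-0.014,0],[0.006,-0.021,0],[0.007,-0.028,0],[0.007,-0.035,0],[0.0075,-0.042,0],[0.007,-0.049,0],[0.0065,-0.056,0],[0.005,-0.0635,0],[0.0035,-0.0705,0],[0.0015,-0.077,0],[0,-0.083,0],[0,-0.083,0]], twist=[[0,0,0],[0,0,0],[0,0,0],[0,0,0],[0,0,0],[0,0,0],[0,0,0],[0,0,0],[0,0,0],[0,0,0],[0,0,0],[0,0,0],[0,0,0]])

```text
time: 4.32
eef_pos: [0.4504, -0.117, 0.0617]
eef_rot: [3.031, -0.81, 0.002]
contact_force: [-1.9, -15.0, -0.1]
finger_gap: 0.0186
```

```bash
python3 - <<'E'
from go import *
s=get_state();p=s['eef_pos'];v=w2j(p[:2])-np.array([-.13,-.12]);print(np.hypot(*v),np.arctan2(-v[1],v[0]),s['contact_force'])
p,d,m=save('top','t2'); cv2.imwrite('pics/t2c.png',cv2.resize(p[190:400,290:550],None,fx=3,fy=3))
E
```

```text
0.11623472371676374 0.0002934062087936521 [ -1.92631716 -14.96490498  -0.13674526]
```

View pics/t2c.png

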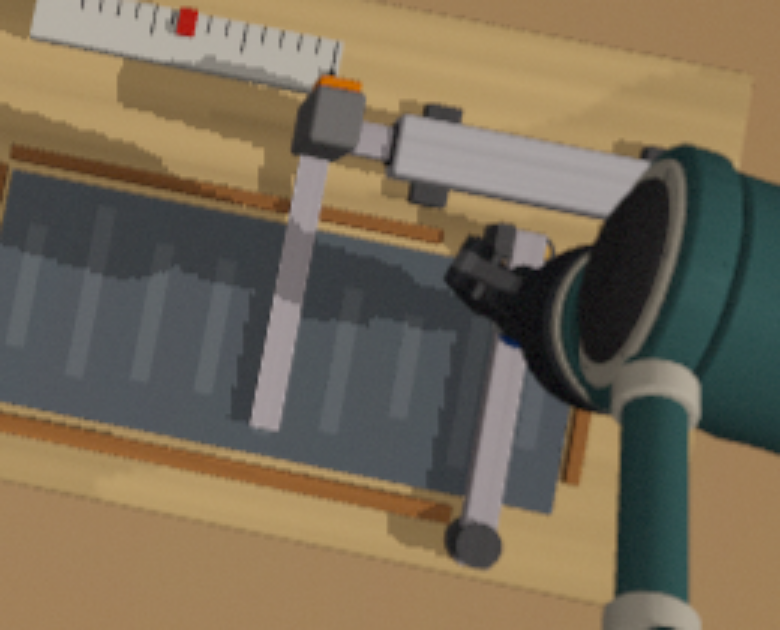

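The top view shows the bar straight across the panel in jig +x, parallel to the straightedge. The handle works out to an angle of 0.000 rad with a 15 N push against the stop. I'll relax, open and lift.

Call:
arm_command(hand=[0,0.5,0.7,0.8,0.8,0.8,0.8], travel=[[0,0,0],[0,0,0],[0,0,0],[0,0,0],[0,0,-0.04],[0,0,-0.09],[0,0,-0.09]], twist=[[0,0,0],[0,0,0],[0,0,0],[0,0,0],[0,0,0],[0,0,0],[0,0,0]])

```text
time: 5.25
eef_pos: [0.454, -0.1174, 0.1564]
eef_rot: [3.031, -0.811, 0.016]
contact_force: [-0.3, 0.2, 0.4]
finger_gap: 0.0686
```

```bash
python3 - <<'E'
from go import *
s=get_state();m=imaging.camera_model('wrist');c=np.linalg.inv(m['camera_from_world'])[:3,3]
print('cam in tool',Ro.from_rotvec(s['eef_rot']).inv().apply(c-s['eef_pos']))
print(go([*j2w([.072,0]),.16],-10.0),s['time'])
E
```

```text
cam in tool [ 0.07035121 -0.00028566 -0.14238105]
(array([ 0.0365, -0.1406, -0.0034]), array([ 0.012, -0.006, -1.919])) 5.25
```

Call:
arm_command(hand=[1,1,1,1,1,1,1,1,1,1,1,1,1], travel=[[0.036,-0.141,-0.003],[0.036,-0.141,-0.003],[0.036,-0.141,-0.003],[0.036,-0.141,-0.003],[0.036,-0.141,-0.003],[0.036,-0.141,-0.003],[0.036,-0.141,-0.003],[0.036,-0.141,-0.003],[0.036,-0.141,-0.003],[0.036,-0.141,-0.003],[0.036,-0.141,-0.003],[0.036,-0.141,-0.003],[0.036,-0.141,-0.003]], twist=[[0.012,-0.006,-1.919],[0.012,-0.006,-1.919],[0.012,-0.006,-1.919],[0.012,-0.006,-1.919],[0.012,-0.006,-1.919],[0.012,-0.006,-1.919],[0.012,-0.006,-1.919],[0.012,-0.006,-1.919],[0.012,-0.006,-1.919],[0.012,-0.006,-1.919],[0.012,-0.006,-1.919],[0.012,-0.006,-1.919],[0.012,-0.006,-1.919]])

```text
time: 6.88
eef_pos: [0.5551, -0.013, 0.1589]
eef_rot: [-2.407, -2.018, 0.001]
contact_force: [-1.0, -0.4, -0.1]
finger_gap: 0.085
```

```bash
python3 - <<'E'
from go import *
p,d,m=save('wrist','w3')
for q in ([.071,0],[.056,.013],[.086,.013]): print(q,proj(m,[*j2w(q),.098]))
print('clip',proj(m,[*j2w([.114,.0816]),.04]),'ptr',proj(m,[*j2w([.103,0]),.039]))
print(go([*j2w([.072,0]),.054],-10.0),get_state()['time'])
a=cv2.resize(p[0:330,200:560],None,fx=2,fy=1.8);cv2.imwrite('pics/w3c.png',a)
p,d,m=save('side','s3')
E
```

```text
[0.071, 0] [318.45699281 265.83032005]
[0.056, 0.013] [287.77744882 240.69227338]
[0.086, 0.013] [349.04154514 240.67462611]
clip [392.69398606 100.30353755] ptr [369.8438441 235.301155 ]
(array([-0.0006,  0.0008,  0.105 ]), array([-0.001, -0.   , -0.001])) 6.925
```

View pics/w3.png

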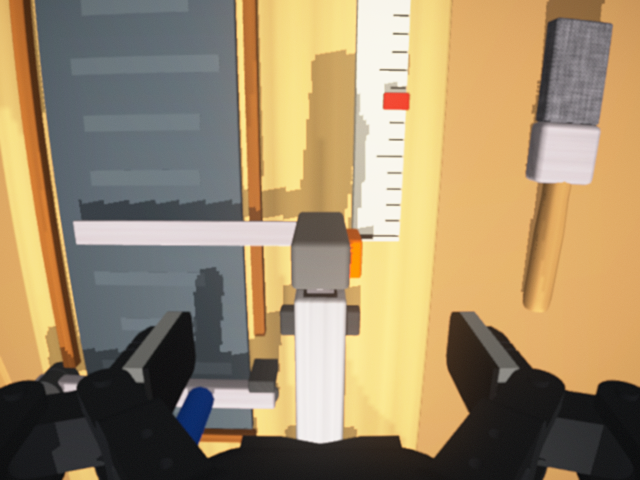

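View pics/s3.png

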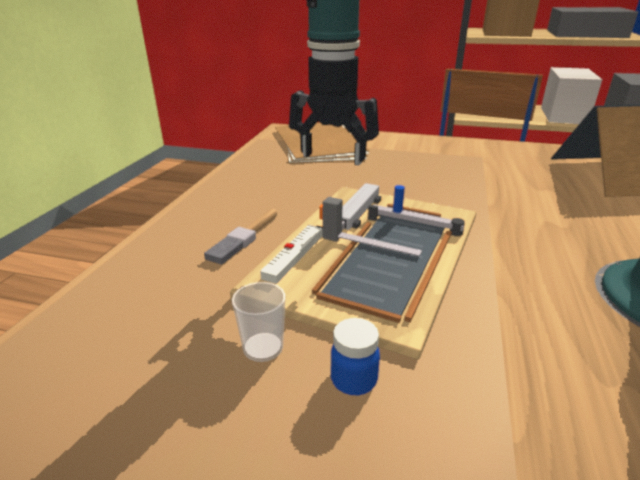

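```bash
python3 - <<'E'
from go import *
p,d,m=load('w3.pkl'[:-4])
a=cv2.resize(p[60:300,270:420],None,fx=4,fy=2.5*1,interpolation=cv2.INTER_CUBIC);cv2.imwrite('pics/w3d.png',a)
# red centroid, wrist depth
hsv=cv2.cvtColor(p,cv2.COLOR_BGR2HSV)
r=(((hsv[...,0]<4)|(hsv[...,0]>176))&(hsv[...,1]>180)&(hsv[...,2]>120));r[:60]=0;r[140:]=0;r[:,:370]=0;r[:,430:]=0
ys,xs=np.nonzero(r);print(xs.min(),xs.max(),ys.min(),ys.max(),xs.mean(),ys.mean())
print('clipj',w2j(atz(m,xs.mean(),ys.mean(),.04)[:2]))
print('pointer tick',w2j(atz(m,371,236,.039)[:2]))
print('depth grip rows',[ (v,round(float(d[v,321]),3)) for v in range(205,300,5)])
E
```

```text
384 407 93 108 395.45871559633025 101.07798165137615
clipj [0.11563237 0.0811776 ]
pointer tick [ 0.10374375 -0.00045561]
depth grip rows [(205, 0.287), (210, 0.288), (215, 0.269), (220, 0.257), (225, 0.244), (230, 0.235), (235, 0.224), (240, 0.217), (245, 0.212), (250, 0.213), (255, 0.215), (260, 0.214), (265, 0.216), (270, 0.215), (275, 0.216), (280, 0.217), (285, 0.218), (290, 0.281), (295, 0.282)]
```

View pics/w3d.png

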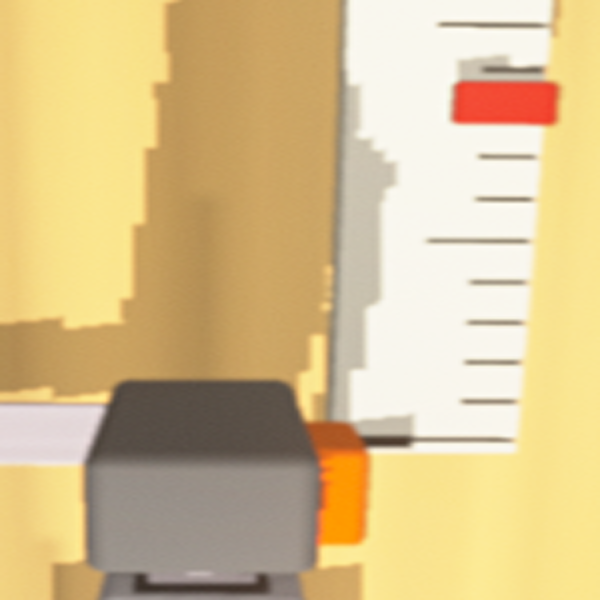

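The grip top is at columns 292–349 and rows 242–289, which is 1 mm further +x than the prediction. The clip is at (395,101), giving an extension of about 0.0815. I'll descend with that offset and squeeze.

Call:
arm_command(hand=[1,1,1,1], travel=[[0,0.002,0.04],[0,0.002,0.08],[0,0.002,0.105],[0,0.002,0.105]], twist=[[0,0,0],[0,0,0],[0,0,0],[0,0,0]])

```text
time: 7.48
eef_pos: [0.5548, -0.0132, 0.0518]
eef_rot: [-2.404, -2.015, 0.007]
contact_force: [-1.6, -0.1, -0.3]
finger_gap: 0.0851
```

Call:
arm_command(hand=[0.5,0.3,0.2,0.1,0,0,0], travel=[[0,0,0],[0,0,0],[0,0,0],[0,0,0],[0,0,0],[0,0,0],[0,0,0]], twist=[[0,0,0],[0,0,0],[0,0,0],[0,0,0],[0,0,0],[0,0,0],[0,0,0]], newtons=35)

```text
time: 8.35
eef_pos: [0.5557, -0.0132, 0.0538]
eef_rot: [-2.405, -2.016, 0.004]
contact_force: [-4.2, 0.6, 6.9]
finger_gap: 0.0314
```

```bash
python3 - <<'E'
from go import *
s=get_state();print(s['finger_gap'],s['eef_pos'],w2j(s['eef_pos'][:2]),s['contact_force'],s['time'])
p,d,m=save('wrist','w4')
print([go([*(s['eef_pos'][:2]+R@np.array([0,y])),.054],-10.03) for y in (.02,.0815)])
E
```

```text
0.03139704031097885 [ 0.55565071 -0.01320812  0.05380282] [0.07174009 0.00053394] [-4.16049455  0.56006209  6.85379835] 8.35
[(array([ 0.02  , -0.    , -0.0002]), array([-0.004, -0.   , -0.001])), (array([ 0.0815, -0.0001, -0.0002]), array([-0.004, -0.   , -0.001]))]
```

View pics/w4.png

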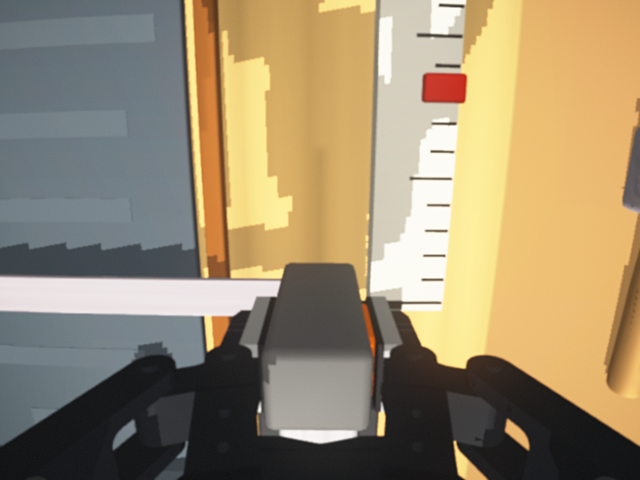

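The gap is 31.4 mm, so the button is in, and the fingers are astride the grip. I'll draw part-way and look again.

Call:
arm_command(hand=[0,0,0,0,0,0,0,0,0,0], travel=[[0.006,0,0],[0.013,0,0],[0.02,0,0],[0.027,0,0],[0.034,0,0],[0.041,0,0],[0.048,0,0],[0.055,0,0],[0.06,0,0],[0.06,0,0]], twist=[[0,0,0],[0,0,0],[0,0,0],[0,0,0],[0,0,0],[0,0,0],[0,0,0],[0,0,0],[0,0,0],[0,0,0]])

```text
time: 9.65
eef_pos: [0.5665, 0.0463, 0.0538]
eef_rot: [-2.405, -2.016, 0.003]
contact_force: [1.3, -3.6, -2.9]
finger_gap: 0.0315
```

```bash
python3 - <<'E'
from go import *
s=get_state();print(s['finger_gap'],w2j(s['eef_pos'][:2]),s['eef_pos'][2],s['contact_force'],s['time'])
p,d,m=save('wrist','w5')
print(proj(m,[*j2w([.103,w2j(s['eef_pos'][:2])[1]-.0005]),.039]))
p,d,m=save('top','t5');cv2.imwrite('pics/t5c.png',cv2.resize(p[170:270,290:430],None,fx=5,fy=5,interpolation=cv2.INTER_CUBIC))
E
```

```text
0.031473222976307294 [0.07206549 0.06103353] 0.05384741871456451 [ 1.27585843 -3.56691814 -2.85576242] 9.65
[396.70844525 302.98265973]
```

View pics/w5.png

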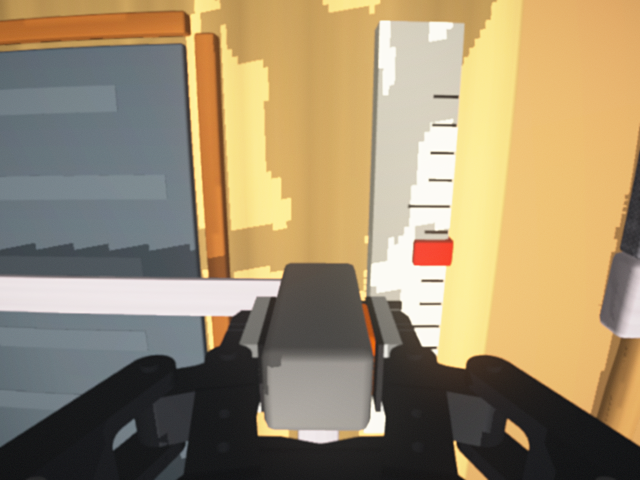

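View pics/t5c.png

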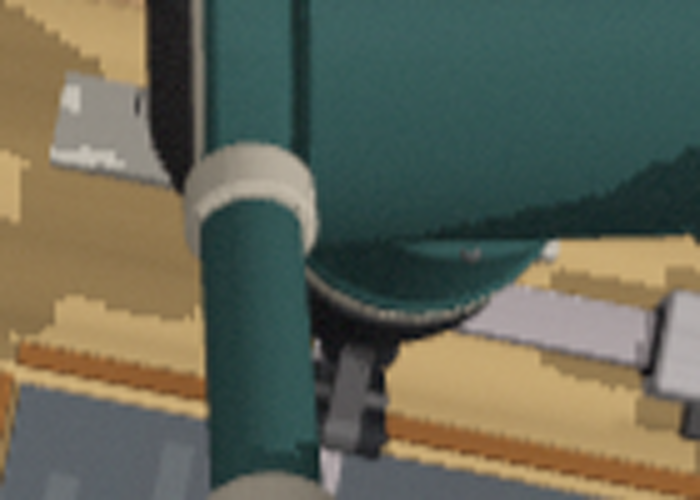

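The arm is moving with the grip. The pointer tip is at about (396,305) and the clip at (433,251). I'll measure the remaining distance in this image.

```bash
python3 - <<'E'
from go import *
p,d,m=load('w5')
a=cv2.resize(p[220:340,370:470],None,fx=6,fy=5,interpolation=cv2.INTER_CUBIC);cv2.imwrite('pics/w5d.png',a)
hsv=cv2.cvtColor(p,cv2.COLOR_BGR2HSV)
r=(((hsv[...,0]<5)|(hsv[...,0]>175))&(hsv[...,1]>180));r[:230]=0;r[275:]=0;r[:,:405]=0;r[:,460:]=0
ys,xs=np.nonzero(r);print(xs.min(),xs.max(),ys.min(),ys.max(),xs.mean(),ys.mean())
for v in (239,240,241,262,263,264): print(v,w2j(atz(m,433,v,.04)[:2]))
for v in (303,304,305,306): print(v,w2j(atz(m,397,v,.039)[:2]))
E
```

```text
414 451 240 264 432.33997655334116 252.88511137162953
239 [0.11529479 0.08709049]
240 [0.11532234 0.08669896]
241 [0.11534997 0.08630691]
262 [0.1159483  0.07795095]
263 [0.11597767 0.077547  ]
264 [0.11600713 0.07714249]
303 [0.10311639 0.06052563]
304 [0.10313865 0.06009501]
305 [0.10316099 0.05966371]
306 [0.10318338 0.05923174]
```

View pics/w5d.png

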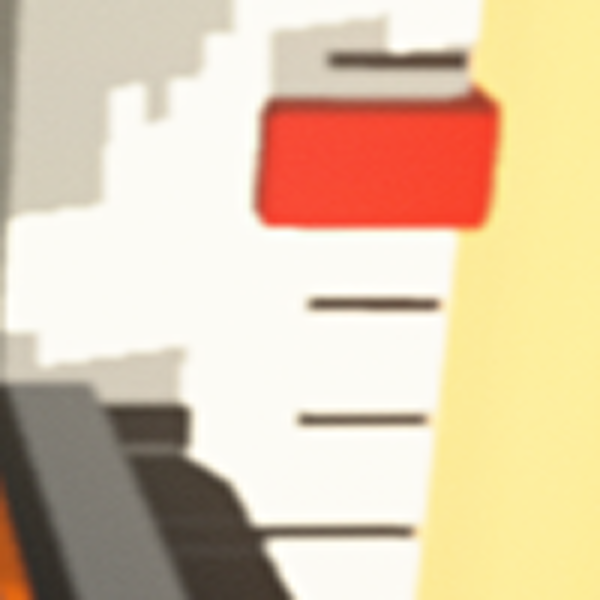

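Call:
arm_command(hand=[0,0,0,0,0,0], travel=[[0.006,0,0],[0.012,0,0],[0.018,0,0],[0.0215,0,0],[0.0215,0,0],[0.0215,0,0]], twist=[[0,0,0],[0,0,0],[0,0,0],[0,0,0],[0,0,0],[0,0,0]])

```text
time: 10.5
eef_pos: [0.5703, 0.0671, 0.0539]
eef_rot: [-2.406, -2.016, 0.003]
contact_force: [2.3, -4.2, -2.8]
finger_gap: 0.0313
```

```bash
python3 - <<'E'
from go import *
s=get_state();print(s['finger_gap'],w2j(s['eef_pos'][:2]),s['eef_pos'][2],s['contact_force'],s['time'])
p,d,m=save('wrist','w6')
a=cv2.resize(p[250:350,370:470],None,fx=6,fy=6,interpolation=cv2.INTER_CUBIC);cv2.imwrite('pics/w6d.png',a)
q,d,m=save('side','s6');b=cv2.resize(q[150:300,230:480],None,fx=3,fy=3,interpolation=cv2.INTER_CUBIC);cv2.imwrite('pics/s6d.png',b)
q,d,m=save('top','t6')
E
```

```text
0.03134363540255943 [0.07218164 0.08220723] 0.0538626624921328 [ 2.26979817 -4.16972483 -2.80303316] 10.5
```

View pics/w6d.png

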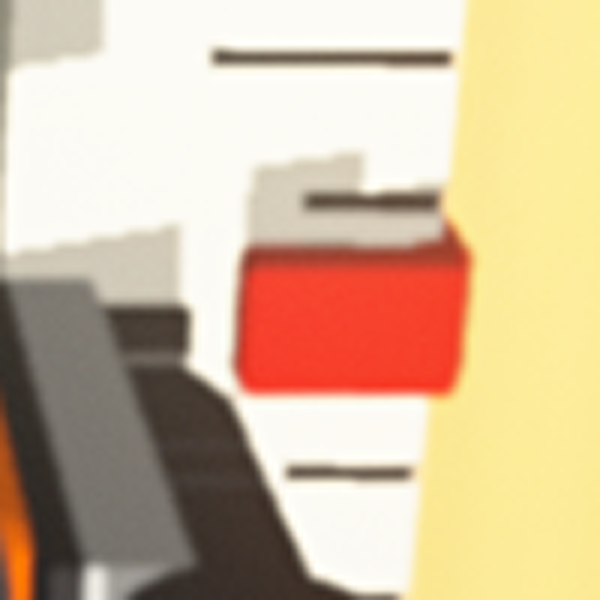

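View pics/s6d.png

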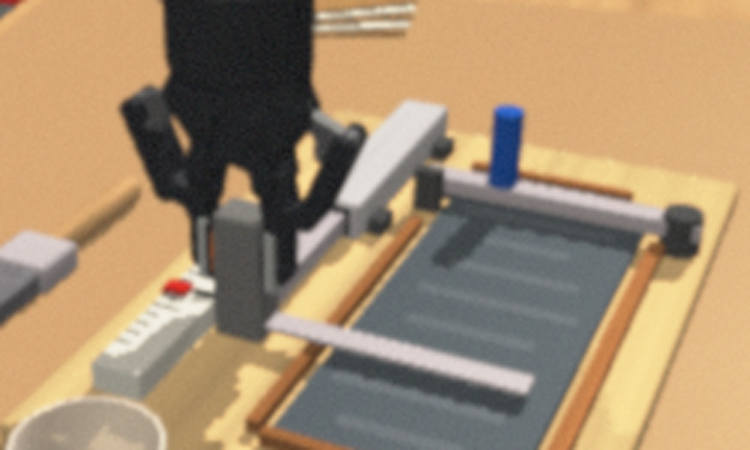

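View pics/t6.png

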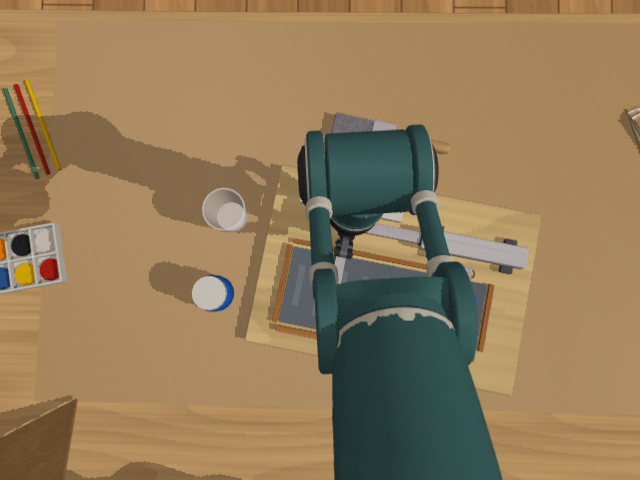

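In the wrist crop the pointer spans rows 305–350 and the clip rows 265–390, so their centres match within about 0.5 mm. The side view shows the keeper seated in its catch. Next I'll check that everything is still and hand in.

```bash
python3 - <<'E'
from go import *
s=get_state();print(abs(s['qvel']).max(),w2j(s['eef_pos'][:2]),s['finger_gap'],s['time'])
print(ticket.close_job())
E
```

```text
0.001080838685708407 [0.07217986 0.08203559] 0.031048093034635543 10.65
the job is handed in; nothing more can be done
None
```

I shut the keeper, then squeezed the grip and drew the gauge arm out to the red clip. I handed the job in at about 10.7 s with the arm still held there; no verdict is reported.

- **Keeper:** I pinched its handle and swung it shut. The handle worked out to 0.00 rad with a 15 N push against the stop, and the last side view shows the bar seated in its catch.
- **Lock button:** The fingers closed to about 31 mm across the grip at 35 N, so the button is in. The arm moved out with the fingers.
- **Pointer:** In the last wrist image the pointer's middle is within about 0.5 mm of the clip's middle, at an extension of about 81.5 mm. The spring pull read about 4 N, and the joints were still (0.001 rad/s at most).
- **Clip, panel, cup, jar and brush:** The cup and jar look unmoved in the last top view. The clip measured the same before and part-way through the draw (81.2 and 81.3 mm). I saw no sign of the panel moving but did not measure it. The arm partly hides the brush in the last top view.

One disagreement: the wrist camera placed things 1–2 mm further jig +x than the fixed cameras did. I shifted the grasp 1 mm that way to allow for it.

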